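# Tip the parts tote and scoop out the clock feet

### The job

Press the tab down to tip the tote fully, so that both brass balls roll together into its low corner. Then, with the scoop, take the balls out of that corner and empty them into the wide shallow dish, never touching the balls with the gripper. Finally stand the scoop upright back on the bench, clear of the dish, and let go of it.

Things in the scene. Friction and masses are not known exactly. Their poses are not given: they have to be found in the camera images.
- tote: Square open grey bin, 150 x 150 mm inside, walls 55 mm high, 4 mm thick, pivoted across a diagonal on a fixed stand. Origin: centre of the inner floor's surface, on the pivot axis, 65 mm above the bench. x runs along the floor to the corner that tips down (inside corner at x = 106 mm; its walls run 45 degrees either side of x), y is the pivot axis, z the floor's normal. Level at the start.
- tote_tab (a point): Centre of the top of the press tab (45 mm along x, 44 mm wide) outside the tote's tipping corner, at tote x = 134, y = 0, z = 55 mm; axes as the tote's. Only the bench lies beneath it. About 5 to 8 N down on it turns the tote to a stop at 16 degrees (0.28 rad), where the tab's top is about 80 mm above the bench. A stiff pivot keeps the tote where it is left.
- scoop: Corner scoop standing flat on the bench, 0.15 kg: a steel pan, 66 mm square and 2 mm thick, set as a diamond, with a handle at its rear corner. Origin: centre of the pan's underside; x points to its front point (47 mm away), z up. Its two front edges are open and meet at 90 degrees at the point; its two rear edges carry walls 20 mm high.
- scoop_grip (a point): Middle of the scoop's wooden grip, 22 x 22 mm square (sides along the scoop's x and y), 45 mm tall, on a thin upright rod: at scoop x = -36, y = 0, z = 92 mm; axes as the scoop's.
- dish: Wide, shallow, round aluminium dish, loose, 116 mm across the rim, 28 mm high, wall and floor 4 mm thick. Origin: centre of its underside. (The narrow deep cup, 64 mm across and 85 mm high, is not it.)
- ball0_center (a point): Centre of one brass ball (a clock's foot), 20 mm in diameter, 36 g, at first lying on the tote's floor; rolls freely.
- ball1_center (a point): Centre of the other brass ball, the same.

How it is judged:
On the way, in this order (a step that is already met when the one before it is completed fails the run):
1. the tote is tipped (more than 14 of its 16 degrees) and both balls lie in its low corner (angle between tote's own z axis and vertical above 0.245 rad and x of each of ball0_center, ball1_center in the frame of tote above 0.06 m and z of each of ball0_center, ball1_center in the frame of tote below 0.04 m), for 0.2 s.
2. a ball (or both) lies in the scoop's pan, lifted more than 100 mm above the bench (((horizontal distance between ball0_center and scoop below 0.05 m and z of ball0_center in the frame of scoop between 0.005 and 0.03 m and height (world z) of ball0_center above 0.1 m) or (horizontal distance between ball1_center and scoop below 0.05 m and z of ball1_center in the frame of scoop between 0.005 and 0.03 m and height (world z) of ball1_center above 0.1 m))), for 0.2 s.
At the end, for the whole second after the job is handed in: Both balls lie inside the shallow dish (centres within 55 mm of its axis and lower than 40 mm), the dish is flat on the bench (within 6 degrees), and the scoop stands upright (within 6 degrees) and still on the bench, its centre more than 80 mm from the dish's (horizontal distance between each of ball0_center, ball1_center and dish below 0.055 m and height (world z) of each of ball0_center, ball1_center below 0.04 m and angle between each of dish, scoop's own z axis and vertical below 0.1 rad and height (world z) of each of dish, scoop below 0.01 m and linear speed of scoop below 0.05 m/s and horizontal distance between scoop and dish above 0.08 m); the robot touches nothing.
It fails at once if the gripper touches a ball (contact force between the fingers and ball0 above 0.5 N or contact force between the fingers and ball1 above 0.5 N).
It also fails if it takes over 72 s, if anything falls off the work surface, if the arm or the gripper's body presses on something with over 40 N, if the wrist force passes 120 N, or if a joint passes its speed limit or range.

### The arm

A 6-joint arm with a two-finger parallel gripper is mounted at the origin on the work surface. World frame = base frame: x ahead of the robot, y to its left, z up, the work surface at z = 0. Lengths are in m, angles in rad, forces in N, time in s.
With the tool pointing down it reaches from about 0.25 to 0.775 m from the base axis. Payload 4 kg.
Tool frame: the origin (TCP) lies between the finger pads; the fingertips stand 25 mm ahead of it and the grasp point (between the pads) lies 6 mm ahead of it (robot.tip_reach is the z of the fingertips in the tool frame, in m); z points along the fingers, y is the line along which they close (so a half turn about z gives the same grasp; the last joint's range is limited). The gripper opens to 94 mm and grips with 3 to 60 N. Pads are 16 mm wide; open, the fingers measure 119 mm over their backs; the gripper's body (75 mm by 177 mm) begins 78 mm behind the grasp point.
Start: joints at [1.125, 0.087, 1.371, -0, 1.684, -0.103], TCP at [0.185, 0.518, 0.231] pointing down, gripper open.
Joint ranges: [-3.1, 3.1], [-0.76, 2.03], [0.27, 2.55], [-1.08, 4.22], [0.17, 2.65], [-2.57, 2.57]. Speed limits (rad/s): [2.79, 2.79, 3.14, 3.14, 3.14, 3.14].

### API

Orientations are given as [roll, pitch, yaw] about the fixed x, y, z axes, in that order (R = Rz(yaw) Ry(pitch) Rx(roll)).
In Python, from bench import robot gives the robot as it stands. The module is installed in compiled form; this text tells all that it offers.
- The arm moves only by the shell command python3 -m handwheel 'ROWS'. ROWS is JSON, a list of rows, each a list of 3 entries, a list of its own where there are three numbers: the turn, a rotation vector about the world's x, y, z in units of 90 degrees (1.0 is 90 degrees), then the shift along the world's x, y, z in units of 0.05 m (1.0 is 0.05 m), then the closure, from 0 (fully open) to 1 (shut). A call has 1 to 5 rows; each row shifts and turns the commanded pose from where the row before left it; what a row does not reach is not made up. A row lasts 1/10 s, in which the tool goes at most 50 mm and 8.59 degrees, less where a joint would pass 70% of its speed; a pose out of reach is approached as far as the arm can. A call with a number of a shift or a turn outside -1 to 1 is refused whole. A call with a gripper value outside its range is refused whole. The fingers move at their own pace and stop on an object; the grip force is fixed at half the most. Time passes only in rows, so rows that do not move let the fingers close. It gives the time, the measured TCP pose, the force, the opening and the grip force at its end, in the units of the state.
- robot.get_obs(): the state, without advancing time (a new reading comes with each control period).
- robot.snapshot(name): name is "side" or "top"; returns (picture, depth): 384x512x3 uint8, red, green, blue; 384x512 float32, m along the optical axis (not along the pixel's ray), 0 where there is no reading.
- robot.calibration(name): a dict with "mtx" (3x3 intrinsics, pixels), "extrinsics" (4x4, takes a point from camera to world coordinates). Camera axes: x right, y down, z forward; pixel columns grow to the right and rows downward; lengths in m; the calibration is good to about 2 mm. A picture is of the moment at which its call begins. calibration takes no time and is no camera call.
- robot.close_job(): hands the job in; it is judged then, once.
Trained networks look in the newest picture that a camera, given by its name, has taken for a name from the list of things; names that differ only in an ending like _2 or _b are one class to them, and where a whole thing is asked for, a point or a joint stands for the part that bears it (a point fixed in the world has none). Each returns a list of dicts, best first, with "p" (0 to 1); they miss things now and then, are a little off and sometimes report something else, mostly with a low value. They report only what shows in the picture. A call takes as long as a camera call.
- robot.boxes_of(query, camera): "bbox" ([left, top, right, bottom] in pixels, round what is visible of it).
The state is a dict: "time": time; "joint_positions": joint angles; "qvel": joint speeds; "joint_torque": joint torques, N m; "tool_pos": TCP position; "ee_rot": TCP orientation; "wrist_force": force on the tool from outside, world axes, zero at the start; "wrist_torque": the same for the moment, N m; "width": finger opening in m; "finger_force": force on a finger pad.
Only numpy, scipy, OpenCV 4.12 (cv2) and the standard library are available. Lean on these libraries where they do the work, as an engineer would, in place of code of your own. Each camera call takes 0.05 s, during which the arm holds its last target. There are 200 camera calls.

## Working session

There is one attempt and no reset: what is moved stays moved. The work goes in short steps, Python scripts to look and compute and a shell command to move; the robot and the scene stay as the last step left them, time stands still between calls to the robot, and variables do not carry over. Pictures are saved under pics/ and viewed, at most 12 in all, crops included, and the job is handed in when it is done.

```bash
mkdir -p pics; cat > h.py <<'E'
import numpy as np, cv2
from bench import robot
def cal(n):
    c=robot.calibration(n); return np.array(c["mtx"]),np.array(c["extrinsics"])
def unproj(n,u,v,d):
    K,E=cal(n); p=np.array([(u-K[0,2])/K[0,0]*d,(v-K[1,2])/K[1,1]*d,d,1.]); return (E@p)[:3]
def cloud(n,depth):
    K,E=cal(n); v,u=np.indices(depth.shape); d=depth
    P=np.stack([(u-K[0,2])/K[0,0]*d,(v-K[1,2])/K[1,1]*d,d,np.ones_like(d)],-1)
    return (P@E.T)[...,:3]
def proj(n,p):
    K,E=cal(n); q=np.linalg.inv(E)@np.append(p,1); q=K@q[:3]; return q[:2]/q[2]
E
python3 - <<'E'
from h import *
np.set_printoptions(precision=3,suppress=True)
ims=[]
for n in ("top","side"):
    im,d=robot.snapshot(n); cv2.imwrite(f"pics/{n}0.png",im[...,::-1]); np.save(f"{n}0.npy",d)
    C=cloud(n,d); print(n,cal(n)[1][:3,3])
    for q in ("tote","tote_tab","scoop","scoop_grip","dish","ball0_center","ball1_center"):
        for b in robot.boxes_of(q,n)[:3]:
            x=b["bbox"]; u,v=(x[0]+x[2])/2,(x[1]+x[3])/2
            print(q,round(b["p"],2),np.round(x),C[int(v),int(u)])
print(robot.get_obs())
E
```

```text
top [0.442 0.033 0.847]
tote 0.68 [ 80. 112. 225. 230.] [0.568 0.231 0.064]
tote_tab 0.77 [ 82. 113. 227. 234.] [0.564 0.227 0.064]
scoop 0.75 [284. 206. 320. 251.] [ 0.464 -0.067 -0.   ]
scoop_grip 0.64 [278. 208. 320. 246.] [ 0.465 -0.062  0.003]
dish 0.82 [340. 128. 396. 183.] [ 0.619 -0.207  0.005]
side [0.455 0.812 0.61 ]
tote 0.64 [173. 198. 292. 310.] [0.565 0.199 0.063]
tote 0.37 [265. 174. 305. 219.] [ 0.468 -0.114 -0.   ]
tote_tab 0.91 [172. 198. 290. 312.] [0.568 0.207 0.065]
scoop 0.7 [271. 175. 302. 220.] [ 0.465 -0.112 -0.002]
scoop_grip 0.91 [269. 175. 302. 218.] [ 0.468 -0.114 -0.   ]
dish 0.69 [216. 160. 254. 190.] [ 0.621 -0.213  0.003]
dish 0.67 [168. 194. 294. 310.] [0.569 0.2   0.067]
ball0_center 0.57 [241. 264. 246. 272.] [0.535 0.258 0.081]
ball1_center 0.4 [171. 194. 293. 309.] [0.567 0.195 0.065]
{'time': 0.8, 'joint_positions': array([ 1.125,  0.087,  1.371,  0.   ,  1.684, -0.103]), 'qvel': array([-0.001, -0.002, -0.   , -0.   ,  0.   ,  0.   ]), 'joint_torque': array([  0.001, -33.999, -30.258,   0.072,   0.023,   0.   ]), 'tool_pos': array([0.185, 0.518, 0.231]), 'ee_rot': array([ 3.141, -0.   ,  2.799]), 'wrist_force': array([1.289, 0.231, 0.714]), 'wrist_torque': array([-0.035, -0.015,  0.006]), 'finger_force': 0.0, 'width': 0.09376756175288406}
```

```bash
python3 - <<'E'
import cv2
t=cv2.imread("pics/top0.png");s=cv2.imread("pics/side0.png")
a=cv2.resize(t[90:270,60:420],(800,400)); b=cv2.resize(s[140:330,130:330],(632,600))
cv2.imwrite("pics/topc.png",a);cv2.imwrite("pics/sidec.png",b)
E
```

```text
(no output)
```

View pics/topc.png

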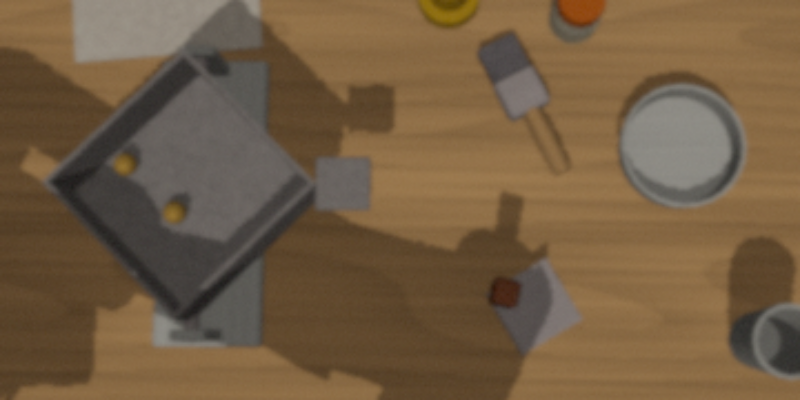

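View pics/sidec.png

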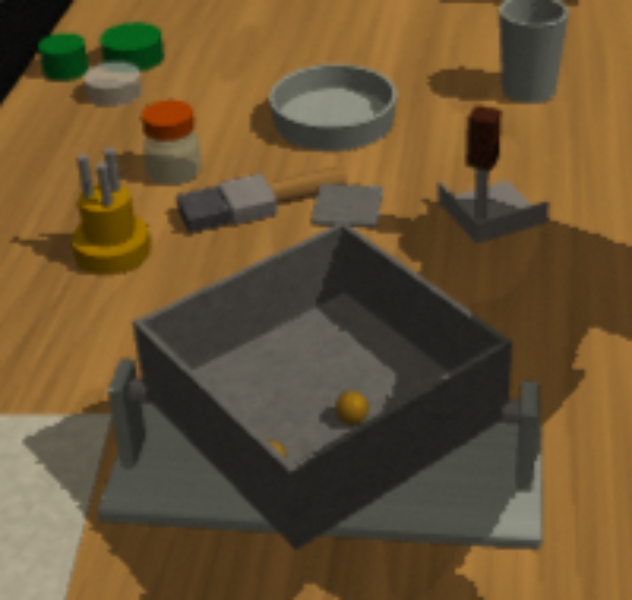

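The top crop shows the tote at left with the tab at about (343,183), which tips toward world -y. The scoop is at (535,305) with its grip at (505,292) and its point to the right, the dish is at (683,146), and the balls are at (125,163) and (175,212). The side view agrees.

```bash
python3 - <<'E'
from h import *
np.set_printoptions(precision=4,suppress=True)
d=np.load("top0.npy"); C=cloud("top",d); im=cv2.imread("pics/top0.png"); hsv=cv2.cvtColor(im,cv2.COLOR_BGR2HSV)
v,u=np.indices(d.shape)
def box(a,b,c,e): return (u>=a)&(u<=c)&(v>=b)&(v<=e)
X,Y,Z=C[...,0],C[...,1],C[...,2]
m=box(198,155,232,190)&(Z>.11)&(Z<.13); P=C[m]; r=cv2.minAreaRect(P[:,:2].astype(np.float32)); print("tab+",m.sum(),r,np.median(P[:,2]))
m=box(204,155,232,190)&(Z>.11)&(Z<.13); P=C[m]; r=cv2.minAreaRect(P[:,:2].astype(np.float32)); print("tab",m.sum(),r,np.median(P,0))
m=box(75,105,202,236)&(Z>.113)&(Z<.128); P=C[m]; r=cv2.minAreaRect(P[:,:2].astype(np.float32)); print("rim",m.sum(),r,cv2.boxPoints(r))
m=box(270,195,330,255)&(Z>.09); P=C[m]; print("grip",m.sum(),P.mean(0),cv2.minAreaRect(P[:,:2].astype(np.float32)))
m=box(275,200,330,255)&(Z<.035)&(hsv[...,1]<70); P=C[m]; print("pan",m.sum(),P.mean(0),cv2.minAreaRect(P[:,:2].astype(np.float32)), cv2.boxPoints(cv2.minAreaRect(P[:,:2].astype(np.float32))))
w=m&(Z>.01);print("wall",w.sum(),C[w].mean(0))
print(im[225,300],hsv[225,300],hsv[240,300])
m=box(335,122,400,188)&(Z>.02)&(Z<.035); P=C[m].astype(np.float32); print("dish",m.sum(),cv2.minEnclosingCircle(P[:,:2]))
m=box(80,112,225,230)&(hsv[...,1]>110)&(Z>.066)&(Z<.1); n,l,s,c=cv2.connectedComponentsWithStats(m.astype(np.uint8))
for i in range(1,n):
  if s[i,4]>8: print("ball",s[i],C[l==i].mean(0))
# all things above z .13
m=(Z>.125)&(d>0);print("high",m.sum(), C[m].min(0) if m.any() else 0,C[m].max(0) if m.any() else 0)
E
```

```text
tab+ 621 ((0.5581806302070618, 0.1087009534239769), (0.04264704883098602, 0.051667921245098114), 0.8713170886039734) 0.11944056852534479
tab 550 ((0.558260977268219, 0.10310463607311249), (0.042622026056051254, 0.04027201607823372), 1.1668543815612793) [0.5581 0.1029 0.1195]
rim 996 ((0.5563434362411499, 0.22971874475479126), (0.17351949214935303, 0.16838279366493225), 45.45531463623047) [[0.4355 0.2269]
 [0.5555 0.1088]
 [0.6772 0.2325]
 [0.5572 0.3506]]
grip 173 [ 0.4694 -0.023   0.1852] ((0.46515968441963196, -0.0028059296309947968), (0.02638942375779152, 0.0812278538942337), 15.149861335754395)
pan 854 [ 0.4628 -0.0688  0.0029] ((0.4650317430496216, -0.06438212096691132), (0.06588612496852875, 0.06589493155479431), 31.443721771240234) [[ 0.4197 -0.0535]
 [ 0.4541 -0.1097]
 [ 0.5103 -0.0753]
 [ 0.4759 -0.0191]]
wall 60 [ 0.463  -0.0475  0.0191]
[78 80 86] [ 8 24 86] [ 4 21 85]Traceback (most recent call last):
  File "<stdin>", line 14, in <module>
cv2.error: OpenCV(4.12.0) /io/opencv/modules/imgproc/src/shapedescr.cpp:201: error: (-215:Assertion failed) count >= 0 && (depth == CV_32F || depth == CV_32S) in function 'minEnclosingCircle'
```

```bash
python3 -m handwheel '[[[0,0,0],[0.62,-0.71,0],1],[[0,0,0],[0.62,-0.71,0],1],[[0,0,0],[0.62,-0.71,0],1],[[0,0,0],[0.62,-0.71,0],1],[[0,0,0],[0.62,-0.71,0],1]]'
python3 -m handwheel '[[[0,0,0],[0.62,-0.71,0],1],[[0,0,0],[0.62,-0.71,0],1],[[0,0,0],[0.62,-0.71,0],1],[[0,0,0],[0.62,-0.71,0],1],[[0,0,0],[0.62,-0.71,0],1]]'
python3 -m handwheel '[[[0,0,0],[0.62,-0.71,0],1],[[0,0,0],[0.62,-0.71,0],1],[[0,0,0],[0,0,-0.7],1],[[0,0,0],[0,0,-0.7],1],[[0,0,0],[0,0,0],1]]'
```

```text
time: 1.3
tool_pos: [0.3408, 0.3391, 0.2308]
ee_rot: [3.141, 0.0, 2.799]
wrist_force: [0.6, -0.2, -1.1]
width: 0.0574
finger_force: 0.0
time: 1.8
tool_pos: [0.4959, 0.1613, 0.2308]
ee_rot: [3.141, 0.001, 2.799]
wrist_force: [-0.5, 0.7, 0.3]
width: 0.0171
finger_force: 0.0
time: 2.3
tool_pos: [0.5536, 0.0912, 0.1544]
ee_rot: [-3.137, -0.011, 2.798]
wrist_force: [-1.0, 1.0, -0.8]
width: 0.0006
finger_force: 0.0
```

```bash
python3 - <<'E'
from h import *
np.set_printoptions(precision=4,suppress=True)
d=np.load("top0.npy"); C=cloud("top",d).astype(np.float32); im=cv2.imread("pics/top0.png"); hsv=cv2.cvtColor(im,cv2.COLOR_BGR2HSV)
v,u=np.indices(d.shape)
def box(a,b,c,e): return (u>=a)&(u<=c)&(v>=b)&(v<=e)
Z=C[...,2]
m=box(278,208,300,235)&(Z>.1)&(Z<.125); P=C[m]; print("grip top",m.sum(),P.mean(0),cv2.minAreaRect(P[:,:2]))
m=box(335,122,400,188)&(Z>.02)&(Z<.035); P=C[m]; print("dish",m.sum(),cv2.minEnclosingCircle(P[:,:2]),P.mean(0))
m=box(380,220,440,265)&(Z>.075)&(Z<.1); P=C[m]; print("cup",m.sum(),cv2.minEnclosingCircle(P[:,:2]),P.mean(0))
d=np.load("side0.npy"); C=cloud("side",d).astype(np.float32);Z=C[...,2]
m=box(265,170,305,220)&(Z>.075)&(Z<.125); P=C[m]; print("side grip",m.sum(),P.mean(0),P.min(0),P.max(0))
m=box(210,155,256,195)&(Z>.024)&(Z<.034); P=C[m]; print("side dish",m.sum(),cv2.minEnclosingCircle(P[:,:2]))
E
```

```text
Traceback (most recent call last):
cv2.error: OpenCV(4.12.0) /io/opencv/modules/imgproc/src/convhull.cpp:143: error: (-215:Assertion failed) total >= 0 && (depth == CV_32F || depth == CV_32S) in function 'convexHull'
```

```bash
python3 -m handwheel '[[[0,0,0],[0,0,0],1],[[0,0,0],[0,0,-0.2],1],[[0,0,0],[0,0,-0.2],1],[[0,0,0],[0,0,-0.1],1],[[0,0,0],[0,0,0],1]]'
python3 -m handwheel '[[[0,0,0],[0,0,-0.1],1],[[0,0,0],[0,0,-0.1],1],[[0,0,0],[0,0,-0.1],1],[[0,0,0],[0,0,0],1]]'
```

```text
time: 2.8
tool_pos: [0.5578, 0.0914, 0.1365]
ee_rot: [-3.142, 0.003, 2.799]
wrist_force: [0.9, -1.6, 1.8]
width: 0.0004
finger_force: 1.3
time: 3.2
tool_pos: [0.5574, 0.091, 0.1211]
ee_rot: [-3.14, 0.002, 2.798]
wrist_force: [1.0, -3.7, 3.2]
width: 0.0007
finger_force: 1.8
```

```bash
python3 - <<'E'
from h import *
np.set_printoptions(precision=4,suppress=True)
d=np.load("top0.npy"); C=cloud("top",d).astype(np.float32); im=cv2.imread("pics/top0.png"); hsv=cv2.cvtColor(im,cv2.COLOR_BGR2HSV)
v,u=np.indices(d.shape)
def box(a,b,c,e): return (u>=a)&(u<=c)&(v>=b)&(v<=e)
Z=C[...,2]
print(Z[208:236:3,276:304:3])
m=box(278,208,300,235)&(hsv[...,1]>100)&(hsv[...,2]<75); uu=np.column_stack([u[m],v[m]]).astype(np.float32); print(m.sum(),cv2.minAreaRect(uu), uu.mean(0))
K,E=cal("top"); 
for z in (.1145,): 
  a=uu.mean(0); ray=E[:3,:3]@np.linalg.inv(K)@np.array([a[0],a[1],1]); s=(z-E[2,3])/ray[2]; print("grip top",E[:3,3]+s*ray)
m=box(335,122,400,188)&(Z>.015)&(Z<.045); P=C[m]; print("dish",m.sum(),P.mean(0)); 
if len(P): print(cv2.minEnclosingCircle(P[:,:2]))
d=np.load("side0.npy"); C=cloud("side",d).astype(np.float32);Z=C[...,2]
m=box(265,170,305,220)&(Z>.075)&(Z<.125); P=C[m]; print("side grip",m.sum(),P.mean(0),P.min(0),P.max(0))
m=box(210,155,256,195)&(Z>.024)&(Z<.034); P=C[m]; print("side dish",m.sum(),cv2.minEnclosingCircle(P[:,:2]))
E
```

```text
[[-0.0024  0.002   0.0002  0.     -0.0013  0.0018  0.0001  0.0004 -0.0001
   0.0207]
 [ 0.001  -0.     -0.0012 -0.0034 -0.0013  0.0007  0.0005  0.0163  0.0002
   0.0068]
 [ 0.0004 -0.0032 -0.0025 -0.0001 -0.0012 -0.0007  0.0002  0.0005  0.0004
   0.0017]
 [ 0.0009  0.0038  0.0965  0.1159  0.1141  0.1158  0.1135 -0.0003  0.0041
   0.0002]
 [-0.0003 -0.0008  0.113   0.1106  0.1134  0.1134  0.1152  0.0008 -0.0009
   0.0009]
 [-0.0009  0.0037  0.115   0.1145  0.1136  0.1151 -0.0001  0.0017 -0.0015
   0.0046]
 [-0.0019  0.0019  0.1072  0.1127  0.1151  0.1145  0.001   0.0032  0.0007
  -0.0001]
 [-0.0012 -0.0002  0.0022  0.0011  0.0008  0.0005 -0.0001  0.0016 -0.0002
   0.0015]
 [ 0.001  -0.0033  0.0008  0.0173  0.0012  0.0002  0.0033  0.0012  0.0006
   0.0025]
 [ 0.002  -0.0009 -0.0004  0.0009  0.0207  0.0031  0.0032  0.0023  0.001
   0.002 ]]
139 ((286.4729919433594, 220.6621551513672), (12.987520217895508, 12.658721923828125), 9.462322235107422) [286.295  220.6978]
grip top [ 0.4733 -0.0269  0.1145]
dish 551 [ 0.6191 -0.2066  0.0247]Traceback (most recent call last):
  File "<stdin>", line 13, in <module>
cv2.error: OpenCV(4.12.0) /io/opencv/modules/imgproc/src/shapedescr.cpp:201: error: (-215:Assertion failed) count >= 0 && (depth == CV_32F || depth == CV_32S) in function 'minEnclosingCircle'
```

```bash
python3 -m handwheel '[[[0,0,0],[0,0,-0.1],1],[[0,0,0],[0,0,-0.1],1],[[0,0,0],[0,0,-0.1],1],[[0,0,0],[0,0,0],1],[[0,0,0],[0,0,0],1]]'; python3 -m handwheel '[[[0,0,0],[0,0,-0.06],1],[[0,0,0],[0,0,0],1]]'
```

```text
time: 3.7
tool_pos: [0.5571, 0.0915, 0.1059]
ee_rot: [-3.141, 0.001, 2.799]
wrist_force: [0.3, -4.3, 3.7]
width: 0.0003
finger_force: 2.2
time: 3.9
tool_pos: [0.5573, 0.0914, 0.1055]
ee_rot: [-3.141, 0.002, 2.799]
wrist_force: [-2.8, -5.3, 13.1]
width: 0.0003
finger_force: 6.8
```

```bash
python3 -m handwheel '[[[0,0,0],[0,0,0.7],1],[[0,0,0],[0,0,0.7],0],[[0,0,0.067],[-0.42,-0.6,0],0],[[0,0,0],[-0.42,-0.6,0],0],[[0,0,0],[-0.42,-0.6,0],0]]'
python3 -m handwheel '[[[0,0,0],[-0.42,-0.59,0],0],[[0,0,0],[0,0,0],0],[[0,0,0],[0,0,0],0]]'
python3 - <<'E'
from h import *
np.set_printoptions(precision=4,suppress=True)
o=robot.get_obs(); print(o["tool_pos"],o["ee_rot"],o["width"],o["joint_positions"])
im,d=robot.snapshot("top"); cv2.imwrite("pics/top1.png",im[...,::-1]); np.save("top1.npy",d)
im2,d2=robot.snapshot("side"); cv2.imwrite("pics/side1.png",im2[...,::-1]);np.save("side1.npy",d2)
b=np.hstack([cv2.resize(im[90:260,60:300],(480,340)),cv2.resize(im2[160:330,150:310],(320,340))])[...,::-1]
cv2.imwrite("pics/c1.png",b)
for n in("top","side"):
  for q in("ball0_center",):
    for r in robot.boxes_of(q,n)[:3]: print(n,r)
C=cloud("top",d).astype(np.float32);Z=C[...,2];hsv=cv2.cvtColor(im,cv2.COLOR_RGB2HSV)
v,u=np.indices(d.shape)
m=(u>75)&(u<240)&(v>100)&(v<240)&(Z>.02)&(hsv[...,1]>120)&(hsv[...,2]>60)
n,l,s,c=cv2.connectedComponentsWithStats(m.astype(np.uint8))
for i in range(1,n):
  if s[i,4]>8: print("blob",s[i],C[l==i].mean(0))
# floor plane
m=(C[...,0]>.51)&(C[...,0]<.60)&(C[...,1]>.19)&(C[...,1]<.29)&(Z>.02)&(Z<.1)&(hsv[...,1]<80); P=C[m]
A=np.c_[P[:,:2],np.ones(len(P))]; k=np.linalg.lstsq(A,P[:,2],rcond=None)[0]; r=P[:,2]-A@k; g=abs(r)<.004; k=np.linalg.lstsq(A[g],P[g,2],rcond=None)[0]; print("floor",g.sum(),k,np.degrees(np.arctan(np.hypot(*k[:2]))),"z at .557,.230",k@[.557,.23,1])
E
```

```text
time: 4.4
tool_pos: [0.4927, 0.0029, 0.1719]
ee_rot: [3.139, -0.002, 2.906]
wrist_force: [0.0, -0.1, -0.2]
width: 0.0289
finger_force: 0.0
time: 4.7
tool_pos: [0.4725, -0.0266, 0.172]
ee_rot: [3.139, -0.001, 2.903]
wrist_force: [1.2, 1.0, -0.4]
width: 0.0532
finger_force: 0.0
[ 0.4725 -0.0266  0.172 ] [ 3.139  -0.001   2.9033] 0.053191151787393934 [-0.178  -0.0653  1.6407  0.0027  1.5671 -1.5105]
blob [185 166  16  16 132] [0.5643 0.1526 0.0638]
floor 2517 [-0.0009  0.2889 -0.0036] 16.114082813040184 z at .557,.230 0.0622922205794634
```

View pics/c1.png

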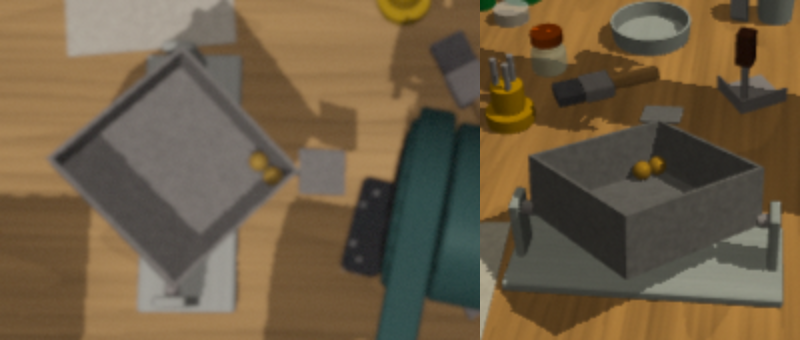

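The picture shows the tote tipped, with both balls touching in the low corner at crop (258,160) and (272,175): one in the corner itself, the other along the +x wall. The floor slopes 16.1° towards -y.

```bash
python3 -m handwheel '[[[0,0,0],[0.01,-0.03,0],0],[[0,0,0],[0,0,0],0],[[0,0,0],[0,0,-0.5],0],[[0,0,0],[0,0,-0.5],0],[[0,0,0],[0,0,-0.48],0]]'
python3 -m handwheel '[[[0,0,0],[0,0,0],0.6],[[0,0,0],[0,0,0],0.9],[[0,0,0],[0,0,0],0.9],[[0,0,0],[0,0,0],0.9],[[0,0,0],[0,0,0],0.9]]'
python3 -m handwheel '[[[0,0,0],[0,0,0],0.9],[[0,0,0],[0,0,0],0.9],[[0,0,0],[0,0,0],0.9],[[0,0,0],[0,0,0],0.9]]'
```

```text
time: 5.4
tool_pos: [0.4736, -0.0287, 0.0977]
ee_rot: [3.141, 0.0, 2.904]
wrist_force: [-0.1, 0.6, -0.8]
width: 0.0939
finger_force: 0.0
time: 5.9
tool_pos: [0.4742, -0.0291, 0.0998]
ee_rot: [3.141, 0.002, 2.904]
wrist_force: [-1.7, -0.3, 0.6]
width: 0.0571
finger_force: 0.0
time: 6.3
tool_pos: [0.4734, -0.029, 0.0985]
ee_rot: [3.141, -0.0, 2.904]
wrist_force: [-0.6, 0.0, 0.0]
width: 0.025
finger_force: 0.0
```

```bash
python3 -m handwheel '[[[0,0,0],[0,0,0],1],[[0,0,0],[0,0,0],1],[[0,0,0],[0,0,0],1],[[0,0,0],[0,0,0],1],[[0,0,0],[0,0,0],1]]'
python3 -m handwheel '[[[0,0,0],[0,0,0.5],1],[[0,0,0],[0,0,0.8],1],[[0,0,0],[0,0,0.8],1],[[0,0,0],[0,0,0.8],1],[[0,0,0],[0,0,0],1]]'
```

```text
time: 6.8
tool_pos: [0.4734, -0.0289, 0.0985]
ee_rot: [3.141, -0.0, 2.904]
wrist_force: [-0.0, 0.1, 0.0]
width: 0.0219
finger_force: 30.0
time: 7.3
tool_pos: [0.476, -0.0295, 0.2501]
ee_rot: [3.141, 0.012, 2.904]
wrist_force: [0.1, 0.1, -0.5]
width: 0.0217
finger_force: 30.0
```

```bash
python3 -m handwheel '[[[0,0,0],[0.28,0.81,0.1],1],[[0,0,0.05],[0.28,0.81,0.1],1],[[0,0,0.05],[0.28,0.81,0.1],1],[[0,0,0.051],[0.28,0.81,0.1],1],[[0.063,0,0],[0.28,0.81,0],1]]'
python3 -m handwheel '[[[0.063,0,0],[0.27,0.79,0],1],[[0.063,0,0],[0,0,0],1],[[0,0,0],[0,0,0],1],[[0,0,0],[0,0,0],1]]'
python3 - <<'E'
from h import *
np.set_printoptions(precision=4,suppress=True)
o=robot.get_obs(); print(o["tool_pos"],o["ee_rot"],o["width"],o["joint_positions"])
im2,d2=robot.snapshot("side"); np.save("side2.npy",d2)
cv2.imwrite("pics/side2.png",cv2.resize(im2[90:330,110:350],(600,600))[...,::-1])
E
```

```text
time: 7.8
tool_pos: [0.5431, 0.1775, 0.2625]
ee_rot: [3.04, -0.001, -3.137]
wrist_force: [0.3, 0.2, -1.8]
width: 0.0221
finger_force: 30.0
time: 8.2
tool_pos: [0.5565, 0.2121, 0.2619]
ee_rot: [2.847, -0.003, 3.14]
wrist_force: [1.2, 0.3, -1.6]
width: 0.0216
finger_force: 30.0
[0.5565 0.2121 0.2619] [ 2.8471 -0.0029  3.1398] 0.021628004139901152 [ 0.1084  0.1282  1.2917  0.295   1.6861 -1.4208]
```

View pics/side2.png

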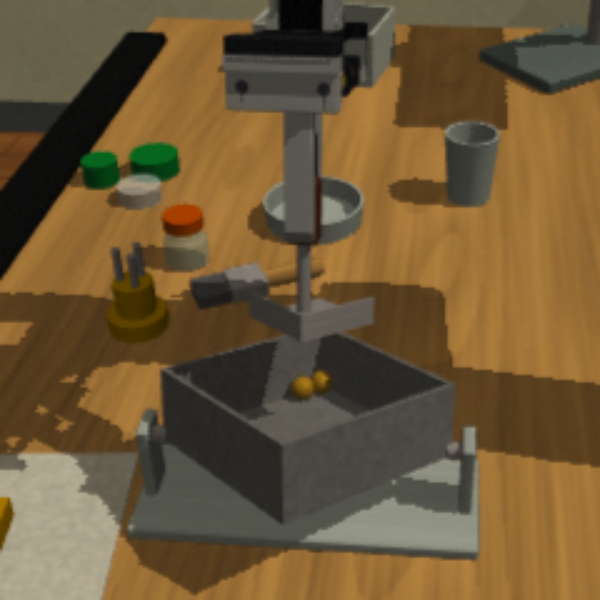

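The scoop hangs squarely over the tote, nose down. Its rear corner is at crop (302,335), and the balls are still at (303,385) and (321,380) in the low corner. I'll lower it to contact.

```bash
python3 -m handwheel '[[[0,0,0],[0,0.37,0],1],[[0,0,0],[0,0,-0.6],1],[[0,0,0],[0,0,-0.6],1],[[0,0,0],[0,0,-0.4],1],[[0,0,0],[0,0,0],1]]'
python3 -m handwheel '[[[0,0,0],[0,0,-0.06],1],[[0,0,0],[0,0,-0.06],1],[[0,0,0],[0,0,0],1]]'
python3 -m handwheel '[[[0,0,0],[0,0,-0.04],1],[[0,0,0],[0,0,-0.04],1],[[0,0,0],[0,0,0],1]]'
```

```text
time: 8.75
tool_pos: [0.5545, 0.2312, 0.1795]
ee_rot: [2.847, -0.007, -3.141]
wrist_force: [-1.0, 0.9, -1.9]
width: 0.0214
finger_force: 30.0
time: 9.05
tool_pos: [0.5574, 0.2316, 0.1788]
ee_rot: [2.845, 0.002, 3.141]
wrist_force: [0.0, -0.6, -1.6]
width: 0.0217
finger_force: 30.0
time: 9.35
tool_pos: [0.5568, 0.2314, 0.1734]
ee_rot: [2.845, -0.0, 3.141]
wrist_force: [0.2, 0.7, -0.8]
width: 0.0216
finger_force: 30.0
```

```bash
python3 -m handwheel '[[[0,0,0],[0,0,-0.04],1],[[0,0,0],[0,0,0],1],[[0,0,0],[0,0,0],1]]'
python3 -m handwheel '[[[0,0,0],[0,0,-0.04],1],[[0,0,0],[0,0,0],1],[[0,0,0],[0,0,0],1]]'
```

```text
time: 9.65
tool_pos: [0.5568, 0.2315, 0.1713]
ee_rot: [2.845, -0.0, 3.141]
wrist_force: [-0.2, -0.7, -1.3]
width: 0.0216
finger_force: 30.0
time: 9.95
tool_pos: [0.5568, 0.2315, 0.1694]
ee_rot: [2.845, -0.0, 3.141]
wrist_force: [-1.1, -0.8, -1.9]
width: 0.0218
finger_force: 30.0
```

```bash
python3 -m handwheel '[[[0,0,0],[0,0,-0.03],1],[[0,0,0],[0,0,0],1],[[0,0,0],[0,0,0],1]]'
python3 -m handwheel '[[[0,0,0],[0,0,-0.03],1],[[0,0,0],[0,0,0],1],[[0,0,0],[0,0,0],1]]'
```

```text
time: 10.25
tool_pos: [0.5568, 0.2315, 0.1679]
ee_rot: [2.845, -0.0, 3.141]
wrist_force: [-0.2, -0.7, -1.2]
width: 0.0216
finger_force: 30.0
time: 10.55
tool_pos: [0.5569, 0.2315, 0.1666]
ee_rot: [2.845, 0.0, 3.141]
wrist_force: [-0.6, -0.6, -0.9]
width: 0.0214
finger_force: 30.0
```

```bash
python3 -m handwheel '[[[0,0,0],[0,0,-0.03],1],[[0,0,0],[0,0,0],1],[[0,0,0],[0,0,0],1]]'
python3 -m handwheel '[[[0,0,0],[0,0,-0.03],1],[[0,0,0],[0,0,0],1],[[0,0,0],[0,0,0],1]]'
```

```text
time: 10.85
tool_pos: [0.5571, 0.2316, 0.1664]
ee_rot: [2.844, 0.001, 3.141]
wrist_force: [-0.9, -1.2, 5.1]
width: 0.022
finger_force: 30.0
time: 11.15
tool_pos: [0.5572, 0.2317, 0.1663]
ee_rot: [2.844, 0.002, 3.142]
wrist_force: [-3.1, -1.6, 10.1]
width: 0.0218
finger_force: 30.0
```

```bash
python3 -m handwheel '[[[0,0,0],[0,0,0.02],1],[[0,0,0],[0,-0.115,-0.033],1],[[0,0,0],[0,-0.115,-0.033],1],[[0,0,0],[0,-0.115,-0.033],1],[[0,0,0],[0,0,0],1]]'
python3 -m handwheel '[[[0,0,0],[0,-0.115,-0.033],1],[[0,0,0],[0,-0.115,-0.033],1],[[0,0,0],[0,0,0],1]]'
python3 -m handwheel '[[[0,0,0],[0,-0.115,-0.033],1],[[0,0,0],[0,-0.077,-0.022],1],[[0,0,0],[0,0,0],1]]'
```

```text
time: 11.65
tool_pos: [0.5583, 0.2147, 0.1617]
ee_rot: [2.842, 0.005, 3.141]
wrist_force: [0.3, -0.1, 5.4]
width: 0.0221
finger_force: 30.0
time: 11.95
tool_pos: [0.5582, 0.2042, 0.1589]
ee_rot: [2.84, 0.005, 3.141]
wrist_force: [-1.1, 1.8, 6.8]
width: 0.0218
finger_force: 30.0
time: 12.25
tool_pos: [0.5583, 0.1942, 0.1559]
ee_rot: [2.841, 0.005, 3.141]
wrist_force: [-0.6, 0.9, 5.7]
width: 0.0219
finger_force: 30.0
```

```bash
python3 -m handwheel '[[[0,0,0],[0,-0.077,-0.022],1],[[0,0,0],[0,-0.058,-0.017],1],[[0,0,0],[0,0,0],1]]'
python3 -m handwheel '[[[0,0,0],[0,-0.058,-0.017],1],[[0,0,0],[0,-0.04,-0.011],1],[[0,0,0],[0,0,0],1]]'
python3 - <<'E'
from h import *
im2,d2=robot.snapshot("side")
im,d=robot.snapshot("top")
a=cv2.resize(im2[170:270,180:280],(400,400),interpolation=cv2.INTER_CUBIC);b=cv2.resize(im[120:220,150:250],(400,400),interpolation=cv2.INTER_CUBIC)
cv2.imwrite("pics/c3.png",np.hstack([a,b])[...,::-1])
E
```

```text
time: 12.55
tool_pos: [0.5583, 0.1878, 0.1542]
ee_rot: [2.841, 0.005, 3.141]
wrist_force: [0.2, 2.8, 6.6]
width: 0.0221
finger_force: 30.0
time: 12.85
tool_pos: [0.5582, 0.1866, 0.1544]
ee_rot: [2.833, 0.006, -3.14]
wrist_force: [-0.5, 10.5, 8.4]
width: 0.022
finger_force: 30.0
```

View pics/c3.png

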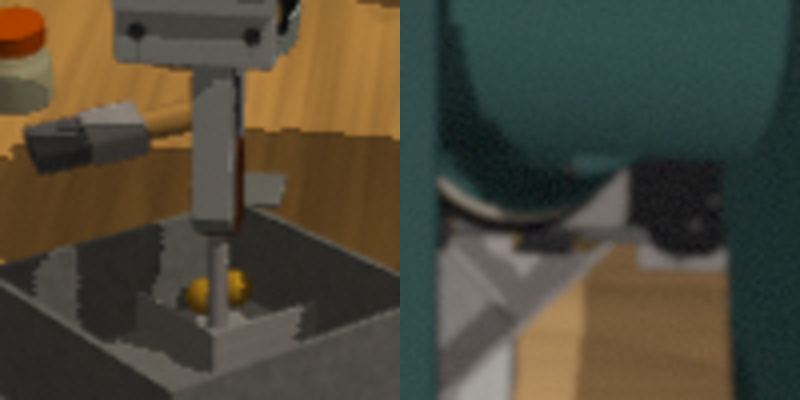

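The pan's rear walls are at left crop (220,330). The two balls sit at (203,293) and (238,287) behind the rod, in front of those walls, and seem to be on the pan. I'll compare ball heights with the earlier picture.

```bash
cat > balls.py <<'E'
from h import *
np.set_printoptions(precision=1,suppress=True)
def go(im,tag):
    h=cv2.cvtColor(im,cv2.COLOR_BGR2HSV); m=((h[...,1]>140)&(h[...,2]>70)&(h[...,0]>12)&(h[...,0]<32)).astype(np.uint8); m[:225]=0;m[275:]=0;m[:,:215]=0;m[:,262:]=0
    v,u=np.nonzero(m)
    print(tag,len(u),u.min(),u.max(),v.min(),v.max(),[(int(c),int(v[u==c].min()),int(v[u==c].max())) for c in np.unique(u)])
go(cv2.imread("pics/side1.png"),"before")
im,d=robot.snapshot("side"); go(im[...,::-1].copy(),"now")
def tote(x,y,z): 
    c,s=np.cos(.281),np.sin(.281); return np.array([.557+y,.230-c*x-s*z,.063-s*x+c*z])
for p in [(92,0,10),(78,14,10),(92,0,12),(78,14,12)]: print(p,proj("side",tote(*[q/1000 for q in p])))
E
python3 balls.py
```

```text
before 121 215 261 225 248 [(215, 225, 225), (216, 225, 225), (217, 225, 225), (227, 242, 245), (228, 242, 246), (229, 241, 247), (230, 240, 247), (231, 241, 248), (232, 241, 248), (233, 241, 248), (234, 241, 247), (235, 240, 246), (236, 239, 244), (237, 238, 244), (238, 238, 245), (239, 238, 244), (240, 239, 244), (241, 240, 241), (254, 225, 225), (255, 225, 225), (256, 225, 226), (257, 225, 226), (258, 225, 227), (259, 225, 227), (260, 225, 228), (261, 225, 228)]
now 88 215 261 225 246 [(215, 225, 225), (216, 225, 225), (217, 225, 225), (227, 241, 244), (228, 240, 245), (229, 240, 246), (230, 239, 246), (231, 240, 246), (237, 237, 244), (238, 237, 244), (239, 237, 244), (240, 238, 243), (241, 240, 241), (253, 225, 225), (254, 225, 225), (255, 225, 225), (256, 225, 226), (257, 225, 226), (258, 225, 227), (259, 225, 227), (260, 225, 228), (261, 225, 228)]
(92, 0, 10) [239.9 240.3]
(78, 14, 10) [232.5 242.5]
(92, 0, 12) [239.9 239.4]
(78, 14, 12) [232.5 241.7]
```

Both balls have risen about 1 px (2 mm), so they're on the pan. I'll tilt the nose up about the pan's rear corner.

```bash
python3 -m handwheel '[[[0,0,0],[0,0.05,0.02],1],[[-0.047,0,0],[0,0.14,0.06],1],[[-0.047,0,0],[0,0.14,0.06],1],[[-0.047,0,0],[0,0.145,0.037],1],[[-0.047,0,0],[0,0.145,0.037],1]]'
python3 -m handwheel '[[[-0.0445,0,0],[0,0.138,0.015],1],[[-0.0445,0,0],[0,0.138,0.015],1],[[-0.039,0,0],[0,0.12,0],1],[[-0.039,0,0],[0,0.12,0],1],[[0,0,0],[0,0,0],1]]'
python3 - <<'E'
from h import *
im2,d2=robot.snapshot("side")
a=cv2.resize(im2[150:310,150:310],(560,560),interpolation=cv2.INTER_CUBIC)
cv2.imwrite("pics/c4.png",a[...,::-1])
E
```

```text
time: 13.5
tool_pos: [0.5577, 0.2142, 0.1605]
ee_rot: [3.14, 0.003, -3.141]
wrist_force: [1.3, 1.0, -2.7]
width: 0.022
finger_force: 30.0
time: 14.0
tool_pos: [0.556, 0.2408, 0.1598]
ee_rot: [-2.881, -0.003, -3.138]
wrist_force: [0.6, 0.0, -1.9]
width: 0.0217
finger_force: 30.0
```

View pics/c4.png

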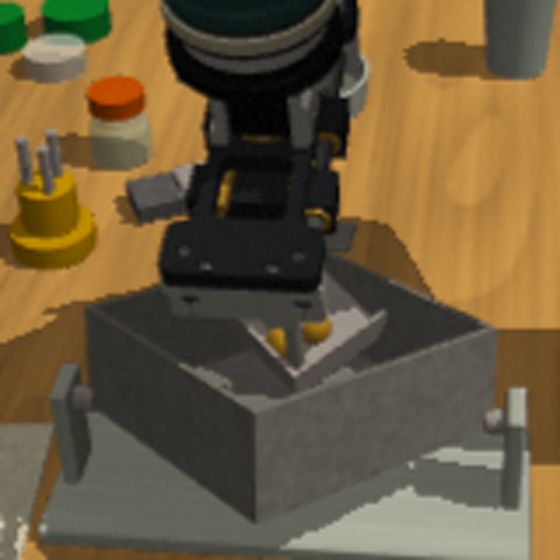

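Both balls rest in the pan's rear V, at crop (277,338) and (317,328). Next I'll lift and carry them towards the dish, moving gently.

```bash
python3 -m handwheel '[[[0,0,0],[0,0,0.2],1],[[0,0,0],[0,0,0.4],1],[[0,0,0],[0,0,0.5],1],[[0,0,0],[0,0,0.45],1],[[0,0,0],[0,0,0.25],1]]'
python3 -m handwheel '[[[0,0,0],[0,0,0],1],[[0,0,0],[0,0,0],1],[[0,0,0],[0,0,0],1]]'
python3 -m handwheel '[[[0,0,0],[0.06,-0.3,0],1],[[0,0,0],[0.1,-0.5,0],1],[[0,0,0],[0.1,-0.7,0],1],[[0,0,0],[0.1,-0.7,0],1],[[0,0,0],[0.1,-0.7,0],1]]'
python3 -m handwheel '[[[0,0,0],[0.1,-0.7,0],1],[[0,0,0],[0.1,-0.7,-0.1],1],[[0,0,0],[0.1,-0.6,-0.2],1],[[0,0,0],[0.1,-0.5,-0.2],1],[[0,0,0],[0.1,-0.4,-0.2],1]]'
python3 -m handwheel '[[[0,0,0],[0.1,-0.25,-0.2],1],[[0,0,0],[0.1,-0.15,-0.1],1],[[0,0,0],[0.1,-0.08,0],1],[[0,0,0],[0,0,0],1],[[0,0,0],[0,0,0],1]]'
python3 - <<'E'
from h import *
im2,d2=robot.snapshot("side")
a=cv2.resize(im2[60:240,170:350],(540,540),interpolation=cv2.INTER_CUBIC)
cv2.imwrite("pics/c5.png",a[...,::-1])
o=robot.get_obs(); print(o["tool_pos"],o["ee_rot"],o["joint_positions"])
E
```

```text
time: 14.55
tool_pos: [0.5578, 0.2373, 0.2561]
ee_rot: [-2.883, 0.005, 3.139]
wrist_force: [-0.9, 0.1, -1.5]
width: 0.0216
finger_force: 30.0
time: 14.85
tool_pos: [0.5564, 0.2379, 0.2506]
ee_rot: [-2.88, -0.003, 3.141]
wrist_force: [-0.2, -0.4, -2.1]
width: 0.0219
finger_force: 30.0
time: 15.35
tool_pos: [0.5795, 0.091, 0.2513]
ee_rot: [-2.88, -0.002, 3.141]
wrist_force: [0.2, -0.1, -2.5]
width: 0.0217
finger_force: 30.0
time: 15.85
tool_pos: [0.604, -0.0545, 0.216]
ee_rot: [-2.88, -0.002, 3.139]
wrist_force: [-0.9, -0.3, -3.2]
width: 0.0219
finger_force: 30.0
time: 16.35
tool_pos: [0.6203, -0.0749, 0.203]
ee_rot: [-2.881, 0.001, -3.141]
wrist_force: [0.1, 1.1, -2.1]
width: 0.0219
finger_force: 30.0
[ 0.62024613 -0.07480744  0.20309783] [-2.88110451e+00  1.15820151e-03 -3.14072841e+00] [-0.07681927  0.25260182  1.2563238  -0.25979344  1.60948845 -1.66146004]
```

View pics/c5.png

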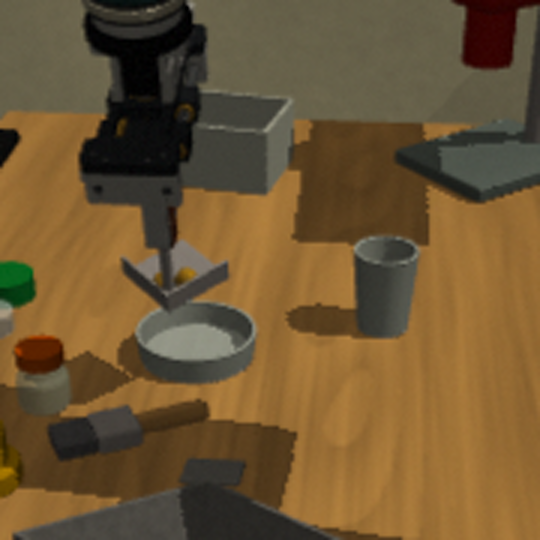

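Both balls are still in the pan, at crop (165,278) and (188,272), and the dish is just ahead. I'll level the pan, lower it, then tip slowly.

```bash
python3 -m handwheel '[[[0.03,0,0],[0,-0.07,0],1],[[0.03,0,0],[0,-0.07,0],1],[[0.03,0,0],[0,-0.07,0],1],[[0.03,0,0],[0,-0.08,0],1],[[0,0,0],[-0.02,0,-0.2],1]]'
python3 -m handwheel '[[[0,0,0],[0,0,-0.3],1],[[0,0,0],[0,0,-0.4],1],[[0,0,0],[0,0,-0.35],1],[[0,0,0],[0,0,-0.2],1],[[0,0,0],[0,0,-0.05],1]]'
python3 -m handwheel '[[[0,0,0],[0,0,0],1],[[0,0,0],[0,0,0],1]]'
python3 - <<'E'
from h import *
im2,d2=robot.snapshot("side")
a=cv2.resize(im2[100:220,170:290],(540,540),interpolation=cv2.INTER_CUBIC)
cv2.imwrite("pics/c6.png",a[...,::-1])
E
```

```text
time: 16.9
tool_pos: [0.62, -0.0915, 0.1948]
ee_rot: [-3.068, 0.005, 3.14]
wrist_force: [0.4, 0.0, -1.7]
width: 0.0216
finger_force: 30.0
time: 17.4
tool_pos: [0.6175, -0.089, 0.1244]
ee_rot: [-3.07, -0.005, -3.141]
wrist_force: [-0.4, 0.1, -2.1]
width: 0.0219
finger_force: 30.0
time: 17.6
tool_pos: [0.6195, -0.0901, 0.1284]
ee_rot: [-3.069, 0.002, -3.142]
wrist_force: [0.1, 0.4, -2.7]
width: 0.0218
finger_force: 30.0
```

View pics/c6.png

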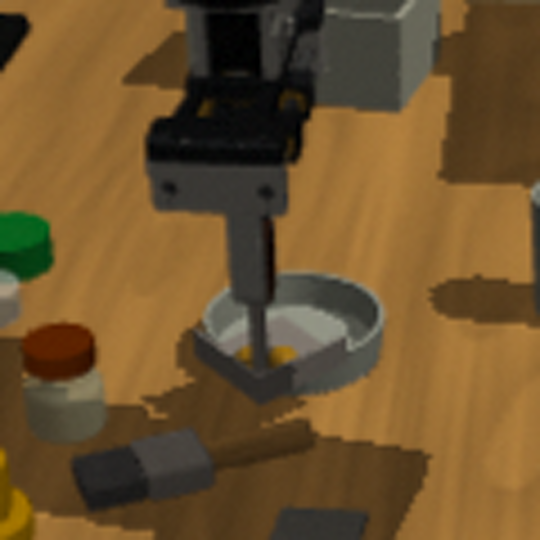

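```bash
python3 -m handwheel '[[[0.022,0,0],[0,-0.068,0.06],1],[[0.022,0,0],[0,-0.068,0.06],1],[[0.022,0,0],[0,-0.07,0.056],1],[[0.022,0,0],[0,-0.07,0.056],1],[[0.022,0,0],[0,-0.072,0.054],1]]'
python3 -m handwheel '[[[0,0,0],[0,0,0],1],[[0,0,0],[0,0,0],1],[[0,0,0],[0,0,0],1],[[0,0,0],[0,0,0],1],[[0,0,0],[0,0,0],1]]'
python3 -m handwheel '[[[0.022,0,0],[0,-0.074,0.052],1],[[0.022,0,0],[0,-0.074,0.052],1],[[0,0,0],[0,0,0],1],[[0,0,0],[0,0,0],1],[[0,0,0],[0,0,0],1]]'
python3 - <<'E'
from h import *
im2,d2=robot.snapshot("side")
a=cv2.resize(im2[100:220,170:290],(540,540),interpolation=cv2.INTER_CUBIC)
cv2.imwrite("pics/c7.png",a[...,::-1])
E
```

```text
time: 18.15
tool_pos: [0.6195, -0.1081, 0.1433]
ee_rot: [3.041, 0.003, 3.141]
wrist_force: [0.5, -0.0, -2.0]
width: 0.022
finger_force: 30.0
time: 18.65
tool_pos: [0.6189, -0.107, 0.1416]
ee_rot: [3.041, -0.0, -3.141]
wrist_force: [0.6, -0.1, -1.8]
width: 0.0222
finger_force: 30.0
time: 19.15
tool_pos: [0.6189, -0.1145, 0.1469]
ee_rot: [2.972, -0.0, -3.141]
wrist_force: [-0.3, 0.3, -2.0]
width: 0.0216
finger_force: 30.0
```

View pics/c7.png

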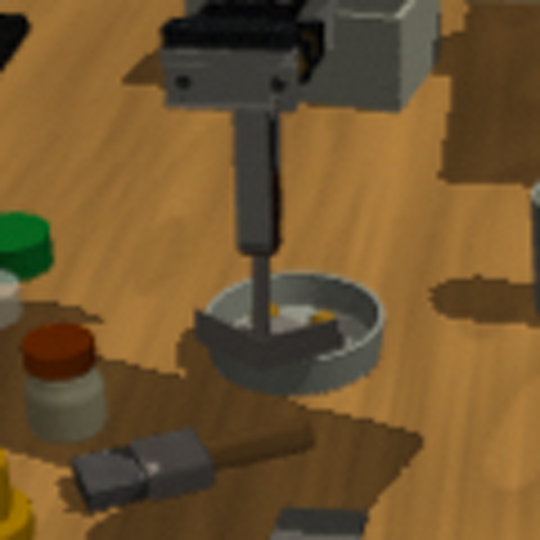

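The balls now show in the dish at crop (275,312) and (322,318), past the pan's edges. I'll lift away with the tilt kept, then look down.

```bash
python3 -m handwheel '[[[0,0,0],[0,0,0.3],1],[[0,0,0],[0,0,0.5],1],[[0,0,0],[0,0,0.5],1],[[0,0,0],[-0.4,0.25,0],1],[[0,0,0],[-0.7,0.4,0],1]]'
python3 -m handwheel '[[[-0.054,0,0],[-0.7,0.4,0],1],[[-0.054,0,0],[-0.7,0.4,0],1],[[0,0,0],[-0.41,0.26,0],1],[[0,0,0],[0,0,0],1],[[0,0,0],[0,0,0],1]]'
python3 - <<'E'
from h import *
np.set_printoptions(precision=4,suppress=True)
o=robot.get_obs(); print(o["tool_pos"],o["ee_rot"])
for n in("top","side"):
  im,d=robot.snapshot(n); C=cloud(n,d); hsv=cv2.cvtColor(im,cv2.COLOR_RGB2HSV)
  r=[b for b in robot.boxes_of("dish",n) if b["p"]>.4][:1]
  for b in r:
    x=np.round(b["bbox"]).astype(int); print(n,"dish",x,round(b["p"],2))
    m=np.zeros(d.shape,np.uint8); s=np.s_[x[1]:x[3],x[0]:x[2]]; m[s]=((hsv[s][...,1]>120)&(hsv[s][...,2]>50))
    k,l,st,c=cv2.connectedComponentsWithStats(m)
    for i in range(1,k):
      if st[i,4]>6: print("blob",st[i],np.median(C[l==i],0))
    Z=C[s][...,2]; q=(Z>.02)&(Z<.036); P=C[s][q]; print("rim bbox ctr",(P.min(0)+P.max(0))/2)
  if n=="top": cv2.imwrite("pics/c8.png",cv2.resize(im[100:280,240:440],(600,540))[...,::-1])
E
```

```text
time: 19.7
tool_pos: [0.5652, -0.083, 0.2141]
ee_rot: [2.974, 0.004, 3.141]
wrist_force: [-1.3, 1.1, -1.8]
width: 0.0221
finger_force: 30.0
time: 20.2
tool_pos: [0.4738, -0.0291, 0.2134]
ee_rot: [-3.141, 0.003, -3.141]
wrist_force: [0.1, -0.3, -1.5]
width: 0.0221
finger_force: 30.0
[ 0.4738 -0.0291  0.2134] [-3.1411  0.0032 -3.141 ]
top dish [345 127 394 155] 0.95
blob [345 127  13   8  49] [ 0.6759 -0.1669 -0.0006]
blob [376 127  18  13  97] [ 0.6749 -0.254  -0.0006]
blob [371 143   8   7  45] [ 0.6343 -0.2153  0.0209]
rim bbox ctr [ 0.6443 -0.2036  0.0252]
side dish [219 159 254 189] 0.97
blob [219 159  35   6  89] [ 0.6259 -0.3064 -0.0005]
blob [226 167   6   6  32] [ 0.6365 -0.2102  0.0182]
blob [239 169   6   6  31] [ 0.5984 -0.2024  0.0169]
blob [219 181  35   8  92] [ 0.5863 -0.1481 -0.0001]
rim bbox ctr [ 0.6137 -0.1964  0.0253]
```

View pics/c8.png

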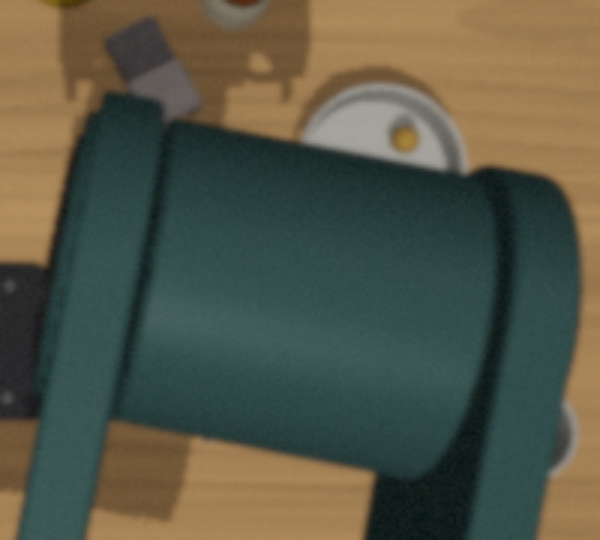

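One ball shows in the dish at crop (403,137); the other is under the arm here. The side camera puts both inside the dish, near (0.637,-0.210) and (0.598,-0.202). Now I'll stand the scoop.

```bash
python3 -m handwheel '[[[0,0,0],[0,0,-0.5],1],[[0,0,0],[0,0,-0.7],1],[[0,0,0],[0,0,-0.6],1],[[0,0,0],[0,0,-0.36],1],[[0,0,0],[0,0,0],1]]'
python3 -m handwheel '[[[0,0,0],[0,0,-0.06],1],[[0,0,0],[0,0,0],1],[[0,0,0],[0,0,0],1]]'
python3 -m handwheel '[[[0,0,0],[0,0,-0.03],1],[[0,0,0],[0,0,0],1],[[0,0,0],[0,0,0],1]]'
```

```text
time: 20.9
tool_pos: [0.4721, -0.0298, 0.1009]
ee_rot: [3.14, -0.006, 3.14]
wrist_force: [-0.6, 0.0, -1.2]
width: 0.0215
finger_force: 30.0
time: 21.2
tool_pos: [0.4742, -0.0298, 0.102]
ee_rot: [-3.141, 0.002, 3.141]
wrist_force: [0.4, 0.2, -0.8]
width: 0.0222
finger_force: 30.0
time: 21.5
tool_pos: [0.4734, -0.0295, 0.0996]
ee_rot: [3.142, 0.0, 3.141]
wrist_force: [-0.2, -0.4, -2.0]
width: 0.0221
finger_force: 30.0
```

```bash
python3 -m handwheel '[[[0,0,0],[0,0,-0.02],1],[[0,0,0],[0,0,0],1],[[0,0,0],[0,0,0],1]]'
python3 -m handwheel '[[[0,0,0],[0,0,-0.01],1],[[0,0,0],[0,0,0],1],[[0,0,0],[0,0,0],1]]'
```

```text
time: 21.8
tool_pos: [0.4736, -0.0295, 0.0986]
ee_rot: [3.142, 0.001, 3.141]
wrist_force: [1.3, -0.7, -0.2]
width: 0.022
finger_force: 30.0
time: 22.1
tool_pos: [0.4737, -0.0295, 0.0985]
ee_rot: [-3.142, 0.001, 3.141]
wrist_force: [-0.2, 1.3, 3.7]
width: 0.022
finger_force: 30.0
```

```bash
python3 -m handwheel '[[[0,0,0],[0,0,0],0.7],[[0,0,0],[0,0,0],0.6],[[0,0,0],[0,0,0],0.4],[[0,0,0],[0,0,0],0.2],[[0,0,0],[0,0,0],0]]'
python3 -m handwheel '[[[0,0,0],[0,0,0],0],[[0,0,0],[0,0,0],0],[[0,0,0],[0,0,0],0],[[0,0,0],[0,0,0],0],[[0,0,0],[0,0,0],0]]'
python3 -m handwheel '[[[0,0,0],[0,0,0.4],0],[[0,0,0],[0,0,0.8],0],[[0,0,0],[0,0,0.8],0],[[0,0,0],[-0.5,0.8,0],0],[[0,0,0],[-0.5,0.8,0],0]]'
python3 -m handwheel '[[[0,0,0],[-0.5,0.8,0],0],[[0,0,0],[-0.5,0.8,0],0],[[0,0,0],[-0.5,0.8,0],0],[[0,0,0],[0,0,0],0],[[0,0,0],[0,0,0],0]]'
python3 - <<'E'
from h import *
im,d=robot.snapshot("top"); im2,d2=robot.snapshot("side")
a=cv2.resize(im[100:280,240:420],(400,400)); b=cv2.resize(im2[120:240,190:310],(400,400))
cv2.imwrite("pics/c9.png",np.hstack([a,b])[...,::-1])
E
```

```text
time: 22.6
tool_pos: [0.4733, -0.0295, 0.0977]
ee_rot: [3.141, -0.0, 3.141]
wrist_force: [-0.0, -0.2, 0.2]
width: 0.057
finger_force: 0.0
time: 23.1
tool_pos: [0.4734, -0.0295, 0.0979]
ee_rot: [3.142, 0.0, 3.141]
wrist_force: [0.1, -0.1, -0.7]
width: 0.0933
finger_force: 0.0
time: 23.6
tool_pos: [0.4241, 0.0507, 0.1998]
ee_rot: [3.141, 0.004, 3.138]
wrist_force: [0.2, 0.8, -0.4]
width: 0.0939
finger_force: 0.0
time: 24.1
tool_pos: [0.3481, 0.1711, 0.198]
ee_rot: [-3.141, 0.001, -3.139]
wrist_force: [0.2, -0.1, 0.1]
width: 0.0935
finger_force: 0.0
```

View pics/c9.png

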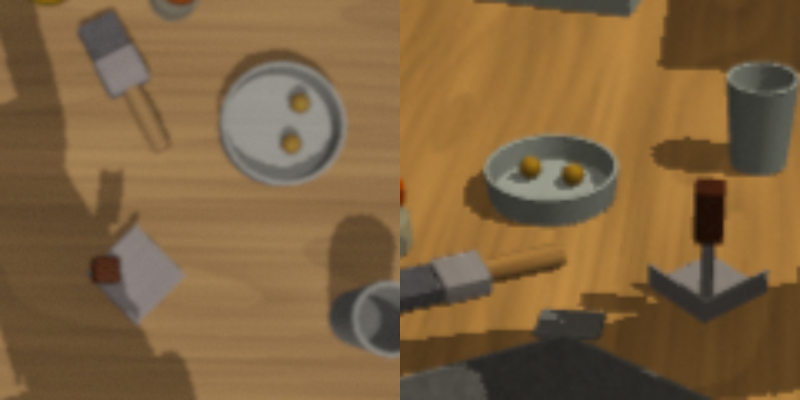

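Both balls lie in the dish, at left crop (300,102) and (290,143). The scoop stands upright at (140,272), well clear of the dish, and the gripper is empty.

```bash
python3 -c "from bench import robot; print(robot.close_job())"
```

```text
the job is handed in; nothing more can be done
None
```

The job is handed in at about 24 s of the 72 s allowed: the last pictures showed both balls in the shallow dish and the scoop standing upright, clear of the dish and let go; the hand-in call returned no verdict.

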